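Fit up a frame cross-piece for tacking

TASK

Fit up the frame corner for tacking: push the loose cross-piece (the longer of the two loose lengths of square steel tube) along the welding table until its whole side lies flat against the upright face of the angle-iron fence and its end butts tight and square against the side of the long rail that the magnets hold. Only push it with the fingers, keeping it flat on the table: do not grip it or pick it up, leave the other things on the table where they are, and take the hand away when it is seated.

Things in the scene. Friction and masses are not known exactly. Their poses are not given: they have to be found in the camera images.
- tube: Loose cross-piece: steel square tube 50 x 50 mm, open ended, 150 mm long, about 0.65 kg; slides at 2 to 6 N, up to 12 N when it also rubs on fence or rail. Origin: centre of its underside. Own y along its length (ends at +-75 mm), x across (sides at +-25 mm), z up. Starts turned up to 25 degrees, 50-100 mm short of the fence and 65-135 mm short of the rail (seated position).
- jig: Rail, fence and magnets, all fixed. Origin: on the table in the inside corner, where the fence's face (plane x = 0) meets the rail's face (plane y = 0); x runs along the rail, away from the robot within 12 degrees; y along the fence; z up. The work lies at x < 0, y < 0. Seated, the cross-piece has its length along y and its centre at x = -25, y = -75 mm in this frame.
- rail (a point): Point on the middle of the rail's underside, axes as jig. The rail: steel square tube 50 x 50 mm, 360 mm long, filling x -200 to +160, y 0 to +50, z 0 to 50 mm of jig. Two block magnets with knobs stand behind it (y 50 to 95 mm), up to 63 mm high.
- fence (a point): Point in the middle of the fence's upright face, at table height, axes as jig. The fence: dark steel angle iron, 200 mm long, y -220 to -20 mm of jig; upright leg x 0 to 5 mm, 50 mm high; its foot runs away from the work to x = 50 mm and carries two round magnets with knobs, up to 50 mm high.
- offcut: Bystander, loose: a short offcut of the same 50 x 50 mm square tube, 70 mm long (along its y). Origin: centre of its underside.
- cup: Bystander, loose and light: an upright paper cup, 80 mm across the rim, 90 mm high. Origin: centre of its underside.
- bracket: Bystander, loose: a dark steel L-bracket, foot 60 x 45 mm, 5 mm thick, with an upright leg 60 mm high at its +x edge. Origin: centre of the foot's underside.
- magnet: Bystander, loose: a red arrow-shaped welding magnet lying flat, 90 x 80 mm, 16 mm thick. Origin: on its underside, near its middle.
Things that resemble listed ones, but are neither listed nor needed, are in the scene too. What is shaped like the tube but black, brown or yellow is not meant.

How it is judged:
By the outcome, as a careful person would: the job done as asked, in the order asked, and still so for the second after the job is handed in, with the robot touching nothing.
It also fails if it takes over 58 s, if anything falls off the work surface, if the arm or the gripper's body presses on something with over 40 N, if the wrist force passes 120 N, or if a joint passes its speed limit or range.

ROBOT

A 7-joint arm with a two-finger parallel gripper is mounted at the origin on the work surface. World frame = base frame: x ahead of the robot, y to its left, z up, the work surface at z = 0. Lengths are in m, angles in rad, forces in N, time in s.
With the tool pointing down it reaches from about 0.4 to 0.875 m from the base axis. Payload 6.5 kg.
Tool frame: the origin (TCP) lies at the very end of the fingers, on their centre line; the grasp point (between the pads) lies 19 mm behind it; z points along the fingers, y is the line along which they close (so a half turn about z gives the same grasp; the last joint's range is limited). The gripper opens to 88 mm and grips with 3 to 60 N. Pads are 18 mm wide; open, the fingers measure 123 mm over their backs; the gripper's body (75 mm by 187 mm) begins 45 mm behind the grasp point.
Start: joints at [1.252, 0.536, -0.004, 1.538, 0.003, 1.067, -0.071], TCP at [0.163, -0.629, 0.239] pointing down, gripper open.
Joint ranges: [-2.7, 2.7], [-0.37, 2.16], [-1.27, 1.26], [0.24, 2.4], [-1.31, 4.45], [0.19, 1.91], [-2.76, 2.76]. Speed limits (rad/s): [2.39, 2.39, 3.14, 3.14, 3.14, 3.14, 3.14].

INTERFACE

Orientations are given as a unit quaternion [x, y, z, w].
In Python, from cell import observe, snapshot, calibration, job_done gives the robot as it stands. The module is installed in compiled form; this text tells all that it offers.
- The arm moves only by the tool play_rows, never from a script. Its argument "deltas" is a list of rows, each an object with "dr": the turn, a rotation vector about the tool's x, y, z scaled (see below), a list of three; "offset": the shift along the tool's x, y, z scaled (see below), a list of three; "fingers": the opening, from -1 (shut) to 1 (fully open). A call has 1 to 12 rows; each row shifts and turns the commanded pose from where the row before left it, along the tool's axes as they then stand; what a row does not reach is not made up. The controller multiplies each number of a shift by 0.15 m and each number of a turn by 360 degrees. A row lasts 1/12 s, in which the tool goes at most 41.7 mm and 7.16 degrees, less where a joint would pass 70% of its speed; a pose out of reach is approached as far as the arm can. A call with a number of a shift or a turn outside -1 to 1 is refused whole. A call with a gripper value outside its range is refused whole. The fingers move at their own pace and stop on an object; the grip force is fixed at half the most. Time passes only in rows, so rows that do not move let the fingers close. It gives the time, the measured TCP pose, the force, the opening and the grip force at its end, in the units of the state.
- observe(): the state, without advancing time (a new reading comes with each control period).
- snapshot(name): name is "scene" or "top"; returns the picture (400x640x3 uint8, red, green, blue); there is no depth.
- calibration(name): a dict with "vfov" (degrees; the focal length in pixels is half the picture's height over the tangent of half this angle, whatever the lens; pixels are square), "cx", "cy" (the principal point, pixels), "position" and "rotation" of the camera in the world. Camera axes: x right, y up, looking along -z (the intrinsics and any distortion apply to the point x, -y, -z); pixel columns grow to the right and rows downward; lengths in m; the calibration is good to about 2 mm. A picture is of the moment at which its call begins. calibration takes no time and is no camera call.
- job_done(): hands the job in; it is judged then, once.
The state is a dict: "time_s": time; "joint_positions": joint angles; "dq": joint speeds; "joint_torque": joint torques, N m; "ee_pos": TCP position; "tool_rot": TCP orientation; "force": force on the tool from outside, world axes, zero at the start; "wrist_torque": the same for the moment, N m; "width": opening from 0.0 (shut) to 1.0 (fully open); "grasp_force": force on a finger pad.
Only numpy, scipy, OpenCV 4.12 (cv2) and the standard library are available. Lean on these libraries where they do the work, as an engineer would, in place of code of your own. Each camera call takes 0.05 s, during which the arm holds its last target. There are 200 camera calls.

## Working session

There is one attempt and no reset: what is moved stays moved. The work goes in short steps, Python scripts to look and compute and a tool call to move; the robot and the scene stay as the last step left them, time stands still between calls to the robot, and variables do not carry over. Pictures are saved under pics/ and viewed, at most 10 in all, crops included, and the job is handed in when it is done.

Besides the shell and the picture viewer there is one more tool, called after "Call:" as name(argument=value, ...), one argument or row to a line, values as JSON. play_rows: Moves the arm, as the interface text tells. Shifts and turns lie within -1 to 1; 1 stands for 0.15 m of shift or 360 degrees of turn. Its arguments: {"type":"object","properties":{"deltas":{"type":"array"}},"required":["deltas"]}

```bash
mkdir -p pics; python3 - <<'E'
from cell import *
import cv2
for n in("scene","top"):
    cv2.imwrite(f"pics/{n}0.png",cv2.cvtColor(snapshot(n),cv2.COLOR_RGB2BGR)); print(n,calibration(n))
o=observe();print(o['time_s'],o['ee_pos'],o['tool_rot'],o['force'],o['width'])
E
```

```text
scene {'vfov': 48.46256826353403, 'cx': 319.1885395950275, 'cy': 202.34313835406562, 'position': array([1.11686242, 0.73300237, 0.88055599]), 'rotation': array([0.11961866, 0.37038712, 0.87871272, 0.27634889])}
top {'vfov': 50.80079080473301, 'cx': 319.672965442616, 'cy': 198.1300981231742, 'position': array([0.43430845, 0.01849628, 1.04984999]), 'rotation': array([ 0.05645946, -0.06079664, -0.69666969,  0.71257803])}
0.1 [ 0.16241982 -0.62882514  0.23793912] [ 9.92016956e-01  1.26102241e-01 -1.68894955e-04 -7.44688886e-04] [-0.08296375  0.18245835  0.09928489] 0.9956842427848457
```

View pics/scene0.png

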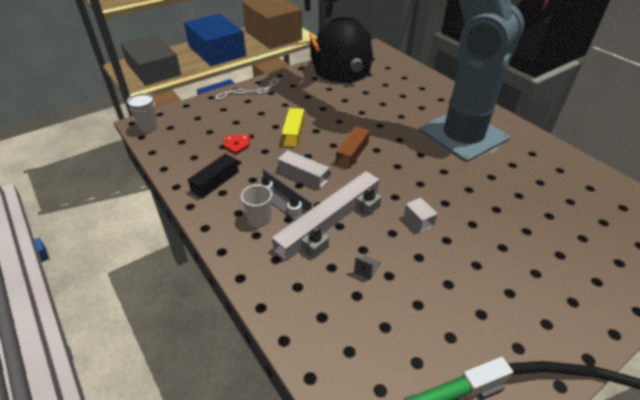

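View pics/top0.png

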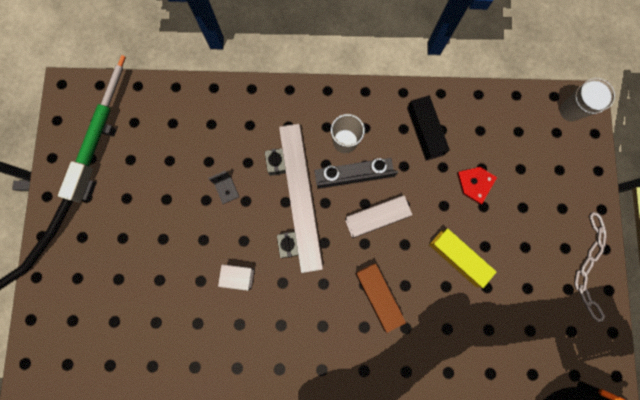

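The top view shows the loose grey tube at (378,216), the held rail at (301,198), the fence at (356,172) with knobs at (331,173) and (379,166), the cup at (348,132) and the offcut at (236,276). Things that could be mistaken for the tube are black (428,127), brown (381,297), yellow (464,258), the offcut and the rail. I choose the grey one at (378,216), which is at about (302,169) in the scene view.

```bash
cat > h.py <<'E'
import numpy as np, cv2
from scipy.spatial.transform import Rotation as R
from cell import *
def cast(n,px,z):
    c=calibration(n); f=200/np.tan(np.radians(c['vfov']/2)); px=np.atleast_2d(px).astype(float)
    d=np.c_[(px[:,0]-c['cx'])/f,-(px[:,1]-c['cy'])/f,-np.ones(len(px))]
    d=R.from_quat(c['rotation']).apply(d); p=np.array(c['position'])
    return p+d*((z-p[2])/d[:,2])[:,None]
def light(im):
    hsv=cv2.cvtColor(im,cv2.COLOR_RGB2HSV)
    return ((hsv[...,1]<60)&(hsv[...,2]>130)).astype(np.uint8)*255
E
python3 - <<'E'
from h import *
im=snapshot("top"); m=light(im); m=cv2.morphologyEx(m,cv2.MORPH_OPEN,np.ones((3,3)))
for c in cv2.findContours(m,0,1)[0]:
    if cv2.contourArea(c)<300: continue
    x,y=c.reshape(-1,2).mean(0)
    if not(200<x<450 and 110<y<300): continue
    b=cv2.boxPoints(cv2.minAreaRect(c)); P=cast("top",b,.05)[:,:2]
    e=np.diff(np.r_[P,P[:1]],axis=0); 
    print(np.round([x,y]),P.mean(0).round(4),np.linalg.norm(e,axis=1).round(4),np.degrees(np.arctan2(e[:,1],e[:,0])).round(1),b.round(1).tolist(),P.round(3).tolist())
cr=cv2.resize(im[100:290,240:440],None,fx=4,fy=4*.78,interpolation=cv2.INTER_CUBIC)
cr=cv2.resize(im[110:260,240:440],None,fx=4,fy=4,interpolation=cv2.INTER_CUBIC)
cv2.imwrite("pics/crop.png",cv2.cvtColor(cr,cv2.COLOR_RGB2BGR))
E
```

```text
[234. 277.] [0.4107 0.2083] [0.0516 0.0739 0.0515 0.0733] [ -3.7 -95.8 175.6  84.3] [[217.60000610351562, 286.3999938964844], [220.39999389648438, 264.0], [251.60000610351562, 268.0], [248.8000030517578, 290.3999938964844]] [[0.389, 0.247], [0.44, 0.243], [0.433, 0.17], [0.381, 0.174]]
[378. 216.] [ 0.5619 -0.1264] [0.1573 0.0523 0.156  0.0517] [ -68.1 -160.1  111.7   21.2] [[343.70001220703125, 217.1999969482422], [404.3999938964844, 194.5], [412.1000061035156, 214.8000030517578], [351.3999938964844, 237.60000610351562]] [[0.557, -0.044], [0.616, -0.19], [0.566, -0.208], [0.509, -0.063]]
[299. 199.] [0.6051 0.0707] [0.0705 0.3626 0.0666 0.3618] [ -78.9 -169.4  100.4   11.2] [[270.6000061035156, 127.5], [298.79998779296875, 123.0], [322.5, 269.29998779296875], [294.3999938964844, 273.8999938964844]] [[0.776, 0.139], [0.79, 0.07], [0.433, 0.004], [0.421, 0.069]]
```

View pics/crop.png

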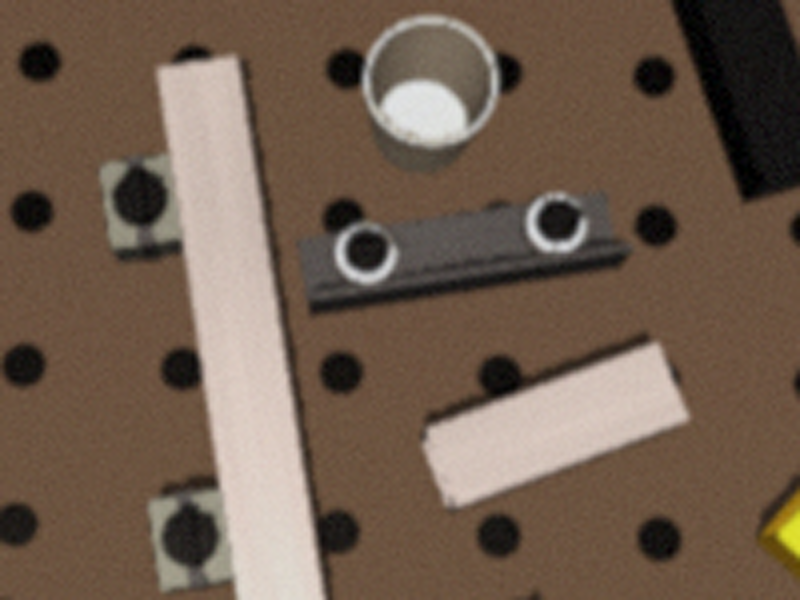

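The crop confirms the pale square tube, in front of the fence with its end towards the rail. Next I refine the jig frame and check it against the fence.

```bash
cat >> h.py <<'E'
def edge(m,p,q,w=5,z=.05):
    """sub-pixel edge along p->q in smooth grey m -> line fit in world xy"""
    p,q=np.array(p,float),np.array(q,float); t=(q-p)/np.linalg.norm(q-p); n=np.array([-t[1],t[0]])
    out=[]; s=np.arange(-w,w+.01,.25)
    for k in np.linspace(.08,.92,40):
        a=(p+k*(q-p)+s[:,None]*n).astype(np.float32)
        v=cv2.remap(m,a[:,0],a[:,1],cv2.INTER_LINEAR).ravel(); g=np.abs(np.gradient(cv2.GaussianBlur(v[None],(9,1),0).ravel()))
        out.append(a[g.argmax()])
    P=cast("top",np.array(out),z)[:,:2].astype(np.float32)
    vx,vy,x,y=cv2.fitLine(P,cv2.DIST_HUBER,0,.001,.001).ravel()
    return np.array([x,y]),np.array([vx,vy])
def proj(n,X):
    c=calibration(n); f=200/np.tan(np.radians(c['vfov']/2))
    d=R.from_quat(c['rotation']).inv().apply(np.atleast_2d(X)-c['position'])
    return np.c_[c['cx']-f*d[:,0]/d[:,2],c['cy']+f*d[:,1]/d[:,2]]
def meet(A,B):
    s=np.linalg.solve(np.c_[A[1],-B[1]],B[0]-A[0]); return A[0]+s[0]*A[1]
E
python3 - <<'E'
from h import *
im=snapshot("top"); g=im[...,2].astype(np.float32)
r=edge(g,(300,125),(322,269)); e=edge(g,(281,126),(299,124.5),4); ne=edge(g,(304,273),(321,270),4)
l=edge(g,(280,127),(303,272))
ang=np.degrees(np.arctan2(r[1][1],r[1][0])); print("rail dir",ang,np.degrees(np.arctan2(l[1][1],l[1][0])))
A=meet(r,e);B=meet(r,ne);print(A,B,np.linalg.norm(A-B),"w",abs(np.cross(r[1],l[0]-r[0])))
a=np.arctan2(*(A-B)[::-1]);u=np.array([np.cos(a),np.sin(a)]);v=np.array([-u[1],u[0]])
O=(A-.16*u+B+.2*u)/2;print("O",O,np.degrees(a))
np.savez("jig.npz",O=O,u=u,v=v)
J=lambda x,y,z:np.r_[O+x*u+y*v,z]
for z in(.05,0):print("fence",z,proj("top",[J(0,-.02,z),J(0,-.22,z),J(.005,-.02,z),J(.05,-.02,z)]).round(1).tolist())
far=edge(g,(347,215.5),(404,195));near=edge(g,(354,236.5),(410.5,215));E1=edge(g,(346,218),(352,235),4);E2=edge(g,(404.5,196),(411.5,213),4)
C=np.array([meet(a,b) for a in(far,near) for b in(E1,E2)])
print("tube",((C-O)@np.c_[u,v]).round(4).tolist(),C.mean(0),((C.mean(0)-O)@np.c_[u,v]).round(4),[np.degrees(np.arctan2(q[1][0],-q[1][1])).round(1) for q in(far,near)])
cup=cast("top",[[348,131]],.09)[0,:2];print("cup jig",(cup-O)@np.c_[u,v])
o=observe();t=O-.165*u-.151*v;Rt=R.from_quat(o['tool_rot'])
print(t,"tool shift",Rt.inv().apply(np.r_[t,o['ee_pos'][2]]-o['ee_pos']),Rt.as_matrix()[:,0])
E
```

```text
rail dir 10.451405 10.324354
[0.78882104 0.0698919 ] [0.43371636 0.00438862] 0.36109558 w 0.050898302
O [0.6309369  0.04076829] 10.451405
fence 0.05 [[317.1, 184.8], [398.2, 172.0], [316.8, 182.8], [313.9, 164.9]]
fence 0 [[317.1, 188.6], [394.4, 176.4], [316.8, 186.7], [314.0, 169.7]]
tube [[-0.08829999715089798, -0.07000000029802322], [-0.05739999935030937, -0.22280000150203705], [-0.13860000669956207, -0.08070000261068344], [-0.10750000178813934, -0.23309999704360962]] [ 0.5621477  -0.12614158] [-0.0979 -0.1517] [np.float32(21.9), np.float32(22.0)]
cup jig [ 0.10900338 -0.1117624 ]
[ 0.49606606 -0.13765773] tool shift [ 4.45883662e-01 -3.92229608e-01  4.12328727e-04] [ 9.68203068e-01  2.50165577e-01 -6.35316794e-05]<stdin>:6: DeprecationWarning: Arrays of 2-dimensional vectors are deprecated. Use arrays of 3-dimensional vectors instead. (deprecated in NumPy 2.0)
```

Call:
play_rows(
  deltas=[
    {"dr":[0,0,0.01125],"offset":[0,0,0],"fingers":1},
    {"dr":[0,0,0],"offset":[0.16,-0.16,0],"fingers":1},
    {"dr":[0,0,0],"offset":[0.16,-0.16,0],"fingers":1},
    {"dr":[0,0,0],"offset":[0.16,-0.16,0],"fingers":1},
    {"dr":[0,0,0],"offset":[0.16,-0.16,0],"fingers":1},
    {"dr":[0,0,0],"offset":[0.16,-0.16,0],"fingers":1},
    {"dr":[0,0,0],"offset":[0.16,-0.16,0],"fingers":1},
    {"dr":[0,0,0],"offset":[0.16,-0.16,0],"fingers":1},
    {"dr":[0,0,0],"offset":[0.16,-0.16,0],"fingers":1},
    {"dr":[0,0,0],"offset":[0.16,-0.16,0],"fingers":1},
    {"dr":[0,0,0],"offset":[0.16,-0.16,0],"fingers":1},
    {"dr":[0,0,0],"offset":[0,0,0],"fingers":1},
  ],
)

```text
time_s: 1.2
ee_pos: [0.3595, -0.3437, 0.2388]
tool_rot: [0.995, 0.096, 0.001, -0.001]
force: [-0.7, 0.5, -0.2]
width: 1.002
grasp_force: 0.0
```

```bash
cat >> h.py <<'E'
def st():
    o=observe();j=np.load("jig.npz");d=np.array(o['ee_pos'][:2])-j['O'];X=R.from_quat(o['tool_rot']).as_matrix()
    print("t",round(o['time_s'],2),"jig mm",(1000*np.r_[d@j['u'],d@j['v'],o['ee_pos'][2]]).round(1),"ang",np.degrees(np.arctan2(X[1,0],X[0,0])).round(2),"tilt",X[:2,2].round(4),"F",np.array(o['force']).round(1),"w",round(o['width'],2))
E
python3 -c "from h import *;st()"
```

```text
t 1.2 jig mm [-336.7 -328.8  238.8] ang 10.97 tilt [0.0019 0.0028] F [-0.7  0.5 -0.2] w 1.0
```

Call:
play_rows(
  deltas=[
    {"dr":[0,0,0.0014],"offset":[0.143,-0.148,0],"fingers":1},
    {"dr":[0,0,0],"offset":[0.143,-0.148,0],"fingers":1},
    {"dr":[0,0,0],"offset":[0.143,-0.148,0],"fingers":1},
    {"dr":[0,0,0],"offset":[0.143,-0.148,0],"fingers":1},
    {"dr":[0,0,0],"offset":[0.143,-0.148,0],"fingers":1},
    {"dr":[0,0,0],"offset":[0.143,-0.148,0],"fingers":1},
    {"dr":[0,0,0],"offset":[0.143,-0.148,0],"fingers":1},
    {"dr":[0,0,0],"offset":[0.143,-0.148,0],"fingers":1},
    {"dr":[0,0,0],"offset":[0,0,0.2],"fingers":1},
    {"dr":[0,0,0],"offset":[0,0,0.2],"fingers":1},
    {"dr":[0,0,0],"offset":[0,0,0.2],"fingers":1},
    {"dr":[0,0,0],"offset":[0,0,0],"fingers":1},
  ],
)

```text
time_s: 2.2
ee_pos: [0.4896, -0.1443, 0.144]
tool_rot: [0.996, 0.087, -0.004, -0.001]
force: [-1.7, 0.4, -0.0]
width: 1.0
grasp_force: 0.0
```

```bash
python3 -c "from h import *;st()"
```

```text
t 2.2 jig mm [-172.6 -156.4  144. ] ang 9.97 tilt [-0.0088  0.0022] F [-1.7  0.4 -0. ] w 1.0
```

Call:
play_rows(
  deltas=[
    {"dr":[0,0,0],"offset":[0,0,0.2],"fingers":1},
    {"dr":[0,0,0],"offset":[0,0,0.2],"fingers":1},
    {"dr":[0,0,0],"offset":[0,0,0.2],"fingers":1},
    {"dr":[0,0,0],"offset":[0,0,0.14],"fingers":1},
    {"dr":[0,0,0],"offset":[0,0,0],"fingers":1},
    {"dr":[0,0,0],"offset":[0,0,0],"fingers":1},
  ],
)

```text
time_s: 2.7
ee_pos: [0.4934, -0.1454, 0.0383]
tool_rot: [0.996, 0.086, -0.0, -0.0]
force: [0.8, -0.5, 0.8]
width: 0.998
grasp_force: 0.0
```

```bash
python3 -c "
from h import *
st();st()
cv2.imwrite('pics/a.png',cv2.cvtColor(snapshot('scene'),cv2.COLOR_RGB2BGR)[80:300,150:480]);st();snapshot('top');st()"
```

```text
t 2.7 jig mm [-169.  -158.1   38.3] ang 9.92 tilt [-0.0009  0.    ] F [ 0.8 -0.5  0.8] w 1.0
t 2.7 jig mm [-169.  -158.1   38.3] ang 9.92 tilt [-0.0009  0.    ] F [ 0.8 -0.5  0.8] w 1.0
t 2.75 jig mm [-168.1 -158.5   39.2] ang 9.92 tilt [ 0.0014 -0.0005] F [ 1.4 -0.2  0.4] w 1.0
t 2.8 jig mm [-167.7 -158.6   39.6] ang 9.91 tilt [ 0.0027 -0.0007] F [-0.7  0.1 -0.1] w 1.0
```

View pics/a.png

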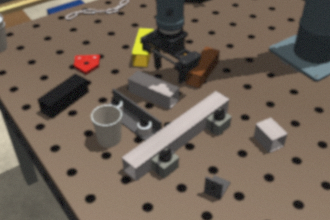

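The view shows the hand behind the tube with both open fingers on its near side, clear of the brown and yellow bars. I now lower it and push along tool x.

Call:
play_rows(
  deltas=[
    {"dr":[0,0,-0.0015],"offset":[0,-0.05,0.12],"fingers":1},
    {"dr":[0,0,0],"offset":[0.05,0,0],"fingers":1},
    {"dr":[0,0,0],"offset":[0.05,0,0],"fingers":1},
    {"dr":[0,0,0],"offset":[0.04,0,0],"fingers":1},
    {"dr":[0,0,0],"offset":[0.04,0,0],"fingers":1},
    {"dr":[0,0,0],"offset":[0.04,0,0],"fingers":1},
    {"dr":[0,0,0],"offset":[0.04,0,0],"fingers":1},
    {"dr":[0,0,0],"offset":[0.04,0,0],"fingers":1},
    {"dr":[0,0,0],"offset":[0.04,0,0],"fingers":1},
    {"dr":[0,0,0],"offset":[0.04,0,0],"fingers":1},
    {"dr":[0,0,0],"offset":[0.04,0,0],"fingers":1},
  ],
)

```text
time_s: 3.72
ee_pos: [0.5534, -0.127, 0.0196]
tool_rot: [0.996, 0.091, -0.001, 0.0]
force: [-4.9, -0.9, 4.3]
width: 0.998
grasp_force: 2.6
```

```bash
python3 -c "from h import *;st()"
```

```text
t 3.72 jig mm [-106.7 -150.9   19.6] ang 10.41 tilt [-0.0022 -0.0007] F [-4.9 -0.9  4.3] w 1.0
```

Call:
play_rows(
  deltas=[
    {"dr":[0,0,0],"offset":[0.03,0,0],"fingers":1},
    {"dr":[0,0,0],"offset":[0.03,0,0],"fingers":1},
    {"dr":[0,0,0],"offset":[0.03,0,0],"fingers":1},
    {"dr":[0,0,0],"offset":[0.03,0,0],"fingers":1},
    {"dr":[0,0,0],"offset":[0.03,0,0],"fingers":1},
    {"dr":[0,0,0],"offset":[0.03,0,0],"fingers":1},
    {"dr":[0,0,0],"offset":[0.03,0,0],"fingers":1},
    {"dr":[0,0,0],"offset":[0.03,0,0],"fingers":1},
    {"dr":[0,0,0],"offset":[0.03,0,0],"fingers":1},
    {"dr":[0,0,0],"offset":[0,0,0],"fingers":1},
    {"dr":[0,0,0],"offset":[0,0,0],"fingers":1},
  ],
)

```text
time_s: 4.63
ee_pos: [0.5953, -0.1184, 0.02]
tool_rot: [0.996, 0.092, 0.001, -0.0]
force: [0.2, 0.3, 0.1]
width: 0.999
grasp_force: 0.0
```

```bash
python3 -c "
from h import *
st()
im=cv2.cvtColor(snapshot('top'),cv2.COLOR_RGB2BGR)[110:260,260:440];cv2.imwrite('pics/b.png',cv2.resize(im,None,fx=4,fy=4,interpolation=2))"
```

```text
t 4.63 jig mm [ -63.9 -150.1   20. ] ang 10.5 tilt [0.0027 0.0005] F [0.2 0.3 0.1] w 1.0
```

View pics/b.png

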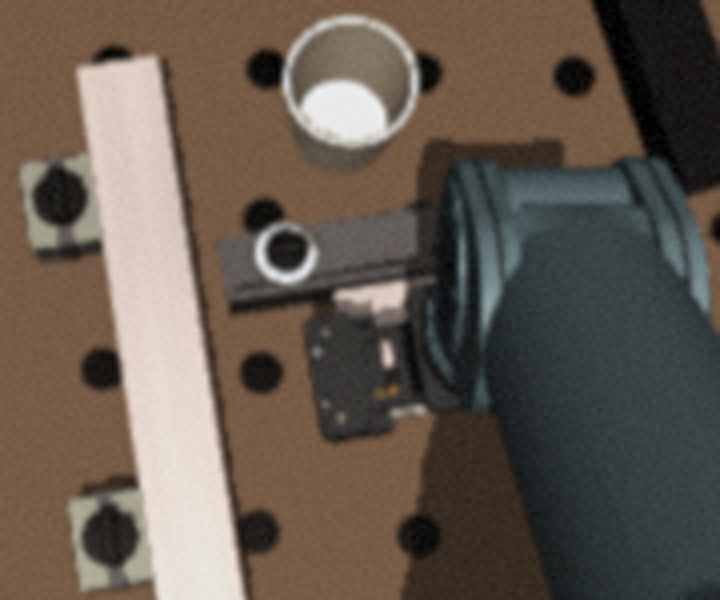

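The tube is roughly parallel to the fence. Its rail end is at crop (335,290), which is jig y of about -86 mm. I back off and go round to the far end with the fingers shut.

Call:
play_rows(
  deltas=[
    {"dr":[0,0,0],"offset":[-0.15,0,0],"fingers":1},
    {"dr":[0,0,0],"offset":[0,0,0],"fingers":-1},
    {"dr":[0,0,0],"offset":[0,0.18,0],"fingers":-1},
    {"dr":[0,0,0],"offset":[0,0.18,0],"fingers":-1},
    {"dr":[0,0,0],"offset":[0,0.18,0],"fingers":-1},
    {"dr":[0,0,0],"offset":[0,0.18,0],"fingers":-1},
    {"dr":[0,0,0],"offset":[0,0.18,0],"fingers":-1},
    {"dr":[0,0,0],"offset":[0,0,0],"fingers":-1},
    {"dr":[0,0,0],"offset":[0,0,0],"fingers":-1},
  ],
)

```text
time_s: 5.43
ee_pos: [0.5967, -0.258, 0.0199]
tool_rot: [0.996, 0.09, 0.001, 0.001]
force: [-0.8, 2.0, 0.2]
width: 0.418
grasp_force: 0.0
```

```bash
python3 -c "
from h import *
st()
im=cv2.cvtColor(snapshot('top'),cv2.COLOR_RGB2BGR)[110:260,260:440];cv2.imwrite('pics/c.png',cv2.resize(im,None,fx=4,fy=4,interpolation=2))"
```

```text
t 5.43 jig mm [ -87.9 -287.6   19.9] ang 10.28 tilt [ 0.0015 -0.0011] F [-0.8  2.   0.2] w 0.42
```

View pics/c.png

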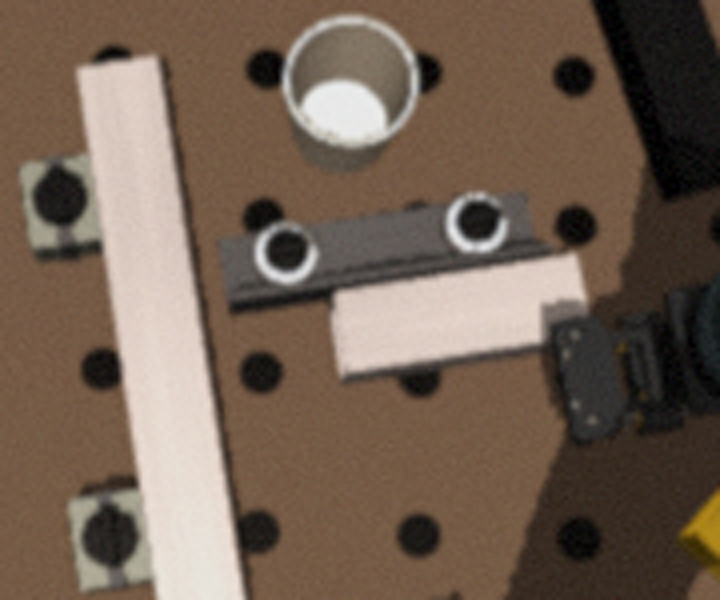

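The tube is parallel to and a few mm off the fence. Its near corner by the rail is at crop (340,378) and its far end is at (580,275). I move behind the far end.

Call:
play_rows(
  deltas=[
    {"dr":[0,0,0],"offset":[0.1,0,0],"fingers":-1},
    {"dr":[0,0,0],"offset":[0.1,0,0],"fingers":-1},
    {"dr":[0,0,0],"offset":[0.1,0,0],"fingers":-1},
    {"dr":[0,0,0],"offset":[0.1,0,0],"fingers":-1},
    {"dr":[0,0,0],"offset":[0,0,0],"fingers":-1},
    {"dr":[0,0,0],"offset":[0,0,0],"fingers":-1},
    {"dr":[0,0,0],"offset":[0,0,0],"fingers":-1},
  ],
)

```text
time_s: 6.07
ee_pos: [0.6543, -0.244, 0.0194]
tool_rot: [0.996, 0.092, -0.001, -0.0]
force: [-1.0, -0.4, 0.0]
width: 0.003
grasp_force: 0.0
```

```bash
python3 -c "from h import *;st()"
```

```text
t 6.07 jig mm [ -28.6 -284.3   19.4] ang 10.53 tilt [-0.0012  0.0004] F [-1.  -0.4  0. ] w 0.0
```

Call:
play_rows(
  deltas=[
    {"dr":[0,0,0],"offset":[0,-0.07,0],"fingers":-1},
    {"dr":[0,0,0],"offset":[0,-0.07,0],"fingers":-1},
    {"dr":[0,0,0],"offset":[0,-0.033,0],"fingers":-1},
    {"dr":[0,0,0],"offset":[0,-0.033,0],"fingers":-1},
    {"dr":[0,0,0],"offset":[0,-0.033,0],"fingers":-1},
    {"dr":[0,0,0],"offset":[0,-0.033,0],"fingers":-1},
    {"dr":[0,0,0],"offset":[0,-0.033,0],"fingers":-1},
    {"dr":[0,0,0],"offset":[0,-0.033,0],"fingers":-1},
    {"dr":[0,0,0],"offset":[0,-0.033,0],"fingers":-1},
    {"dr":[0,0,0],"offset":[0,-0.033,0],"fingers":-1},
    {"dr":[0,0,0],"offset":[0,-0.033,0],"fingers":-1},
    {"dr":[0,0,0],"offset":[0,-0.033,0],"fingers":-1},
  ],
)

```text
time_s: 7.07
ee_pos: [0.6424, -0.1753, 0.0198]
tool_rot: [0.996, 0.091, 0.0, 0.0]
force: [0.4, -2.9, 0.6]
width: 0.003
grasp_force: 1.9
```

```bash
python3 -c "from h import *;st()"
```

```text
t 7.07 jig mm [ -27.9 -214.6   19.8] ang 10.46 tilt [ 0.0002 -0.0003] F [ 0.4 -2.9  0.6] w 0.0
```

Call:
play_rows(
  deltas=[
    {"dr":[0,0,0],"offset":[0,-0.027,0],"fingers":-1},
    {"dr":[0,0,0],"offset":[0,-0.027,0],"fingers":-1},
    {"dr":[0,0,0],"offset":[0,-0.027,0],"fingers":-1},
    {"dr":[0,0,0],"offset":[0,-0.027,0],"fingers":-1},
    {"dr":[0,0,0],"offset":[0,-0.027,0],"fingers":-1},
    {"dr":[0,0,0],"offset":[0,-0.027,0],"fingers":-1},
    {"dr":[0,0,0],"offset":[0,-0.027,0],"fingers":-1},
    {"dr":[0,0,0],"offset":[0,-0.027,0],"fingers":-1},
    {"dr":[0,0,0],"offset":[0,-0.027,0],"fingers":-1},
    {"dr":[0,0,0],"offset":[0,0,0],"fingers":-1},
    {"dr":[0,0,0],"offset":[0,0,0],"fingers":-1},
  ],
)

```text
time_s: 7.98
ee_pos: [0.6356, -0.1382, 0.0196]
tool_rot: [0.996, 0.092, -0.0, -0.001]
force: [0.6, -0.5, 0.1]
width: 0.007
grasp_force: 0.2
```

```bash
python3 -c "
from h import *
st()
im=cv2.cvtColor(snapshot('top'),cv2.COLOR_RGB2BGR)[110:260,260:440];cv2.imwrite('pics/d.png',cv2.resize(im,None,fx=4,fy=4,interpolation=2))"
```

```text
t 7.98 jig mm [ -27.9 -176.8   19.6] ang 10.53 tilt [-0.0006  0.0015] F [ 0.6 -0.5  0.1] w 0.01
```

View pics/d.png

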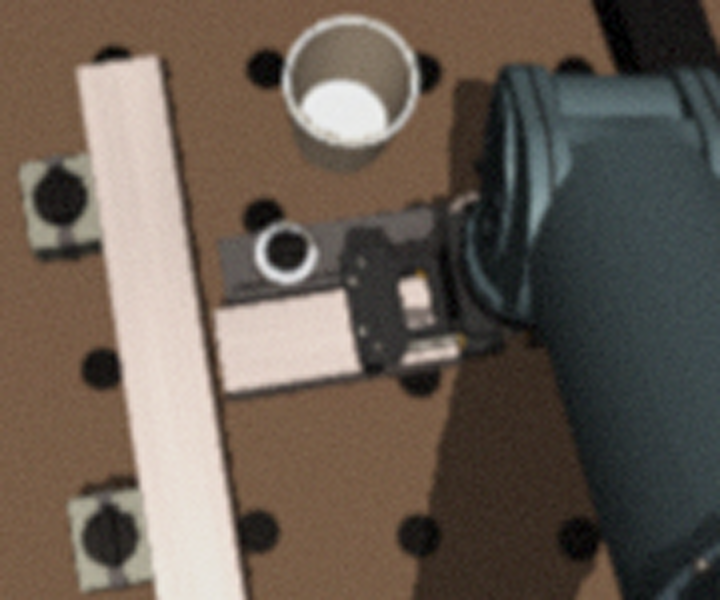

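A gap of about 8 mm to the rail remains, at crop (203..216,305), and about 3 mm to the fence. I ease the tube in slowly and watch the force.

Call:
play_rows(
  deltas=[
    {"dr":[0,0,0],"offset":[0,-0.014,0],"fingers":-1},
    {"dr":[0,0,0],"offset":[0,-0.014,0],"fingers":-1},
    {"dr":[0,0,0],"offset":[0,-0.014,0],"fingers":-1},
    {"dr":[0,0,0],"offset":[0,-0.007,0],"fingers":-1},
    {"dr":[0,0,0],"offset":[0,-0.007,0],"fingers":-1},
  ],
)

```text
time_s: 8.45
ee_pos: [0.634, -0.1313, 0.0195]
tool_rot: [0.996, 0.091, -0.0, -0.0]
force: [0.3, -2.9, -1.3]
width: 0.006
grasp_force: 1.3
```

Call:
play_rows(
  deltas=[
    {"dr":[0,0,0],"offset":[0,-0.007,0],"fingers":-1},
    {"dr":[0,0,0],"offset":[0,-0.007,0],"fingers":-1},
  ],
)

```text
time_s: 8.62
ee_pos: [0.6336, -0.1293, 0.0195]
tool_rot: [0.996, 0.091, -0.0, -0.0]
force: [0.3, -3.5, -2.2]
width: 0.002
grasp_force: 1.3
```

Call:
play_rows(
  deltas=[
    {"dr":[0,0,0],"offset":[0,-0.007,0],"fingers":-1},
  ],
)

```text
time_s: 8.7
ee_pos: [0.6335, -0.1282, 0.0196]
tool_rot: [0.996, 0.091, -0.0, -0.0]
force: [0.7, -3.9, -2.5]
width: 0.007
grasp_force: 2.2
```

Call:
play_rows(
  deltas=[
    {"dr":[0,0,0],"offset":[0,-0.007,0],"fingers":-1},
    {"dr":[0,0,0],"offset":[0,-0.007,0],"fingers":-1},
  ],
)

```text
time_s: 8.87
ee_pos: [0.6333, -0.1282, 0.0197]
tool_rot: [0.996, 0.091, 0.0, 0.001]
force: [2.0, -8.8, -3.4]
width: 0.004
grasp_force: 4.2
```

Call:
play_rows(
  deltas=[
    {"dr":[0,0,0],"offset":[0,-0.007,0],"fingers":-1},
    {"dr":[0,0,0],"offset":[0,0,0],"fingers":-1},
  ],
)

```text
time_s: 9.03
ee_pos: [0.6333, -0.1282, 0.0198]
tool_rot: [0.996, 0.09, 0.0, 0.002]
force: [1.1, -8.6, -2.5]
width: 0.004
grasp_force: 4.2
```

```bash
python3 -c "from h import *;st()"
```

```text
t 9.03 jig mm [ -28.4 -166.6   19.8] ang 10.38 tilt [ 0.0008 -0.0033] F [ 1.1 -8.6 -2.5] w 0.0
```

Call:
play_rows(
  deltas=[
    {"dr":[0,0,0],"offset":[0,0.133,0],"fingers":-1},
    {"dr":[0,0,0],"offset":[-0.16,0,0],"fingers":-1},
    {"dr":[0,0,0],"offset":[-0.16,0,0],"fingers":-1},
    {"dr":[0,0,0],"offset":[-0.16,0,0],"fingers":1},
    {"dr":[0,0,0],"offset":[0,-0.17,0],"fingers":1},
    {"dr":[0,0,0],"offset":[0,-0.17,0],"fingers":1},
    {"dr":[0,0,0],"offset":[0,-0.17,0],"fingers":1},
    {"dr":[0,0,0],"offset":[0,-0.17,0],"fingers":1},
    {"dr":[0,0,0],"offset":[0,0,0],"fingers":1},
    {"dr":[0,0,0],"offset":[0,0,0],"fingers":1},
    {"dr":[0,0,0],"offset":[0,0,0],"fingers":1},
  ],
)

```text
time_s: 9.95
ee_pos: [0.5476, -0.0575, 0.0199]
tool_rot: [0.996, 0.091, 0.0, -0.0]
force: [0.4, 0.1, 0.1]
width: 0.587
grasp_force: 0.0
```

```bash
python3 -c "from h import *;st()"
```

```text
t 9.95 jig mm [-99.8 -81.5  19.9] ang 10.5 tilt [0.0002 0.0001] F [0.4 0.1 0.1] w 0.59
```

Call:
play_rows(
  deltas=[
    {"dr":[0,0,0],"offset":[0,0,0],"fingers":1},
    {"dr":[0,0,0],"offset":[0,0,0],"fingers":1},
    {"dr":[0,0,0],"offset":[0,0,0],"fingers":1},
    {"dr":[0,0,0],"offset":[0,0,0],"fingers":1},
    {"dr":[0,0,0],"offset":[0.1,0,0],"fingers":1},
    {"dr":[0,0,0],"offset":[0.08,0,0],"fingers":1},
    {"dr":[0,0,0],"offset":[0.02,0,0],"fingers":1},
    {"dr":[0,0,0],"offset":[0.02,0,0],"fingers":1},
    {"dr":[0,0,0],"offset":[0.007,0,0],"fingers":1},
    {"dr":[0,0,0],"offset":[0.007,0,0],"fingers":1},
  ],
)

```text
time_s: 10.78
ee_pos: [0.5812, -0.0515, 0.0195]
tool_rot: [0.996, 0.091, -0.0, 0.0]
force: [0.0, 0.2, 0.1]
width: 0.997
grasp_force: 0.0
```

Call:
play_rows(
  deltas=[
    {"dr":[0,0,0],"offset":[0.007,0,0],"fingers":1},
    {"dr":[0,0,0],"offset":[0.007,0,0],"fingers":1},
    {"dr":[0,0,0],"offset":[0.007,0,0],"fingers":1},
  ],
)

```text
time_s: 11.03
ee_pos: [0.5832, -0.0511, 0.0194]
tool_rot: [0.996, 0.091, -0.002, 0.0]
force: [-5.1, -1.0, 3.8]
width: 1.002
grasp_force: 2.8
```

```bash
python3 -c "from h import *;st()"
```

```text
t 11.03 jig mm [-63.6 -81.7  19.4] ang 10.46 tilt [-0.0036 -0.0006] F [-5.1 -1.   3.8] w 1.0
```

Call:
play_rows(
  deltas=[
    {"dr":[0,0,0],"offset":[0.007,0,0],"fingers":1},
    {"dr":[0,0,0],"offset":[0.007,0,0],"fingers":1},
    {"dr":[0,0,0],"offset":[0.007,0,0],"fingers":1},
  ],
)

```text
time_s: 11.28
ee_pos: [0.586, -0.0507, 0.0193]
tool_rot: [0.996, 0.091, -0.002, 0.0]
force: [-5.3, -1.1, 3.4]
width: 1.002
grasp_force: 2.7
```

Call:
play_rows(
  deltas=[
    {"dr":[0,0,0],"offset":[0.007,0,0],"fingers":1},
    {"dr":[0,0,0],"offset":[0.007,0,0],"fingers":1},
  ],
)

```text
time_s: 11.45
ee_pos: [0.5874, -0.0504, 0.0192]
tool_rot: [0.996, 0.091, -0.003, 0.0]
force: [-9.5, -1.5, 6.0]
width: 0.998
grasp_force: 4.7
```

Call:
play_rows(
  deltas=[
    {"dr":[0,0,0],"offset":[0.007,0,0],"fingers":1},
    {"dr":[0,0,0],"offset":[0.007,0,0],"fingers":1},
  ],
)

```text
time_s: 11.62
ee_pos: [0.5873, -0.0504, 0.0189]
tool_rot: [0.996, 0.091, -0.005, 0.0]
force: [-13.7, -1.3, 10.0]
width: 1.002
grasp_force: 7.2
```

Call:
play_rows(
  deltas=[
    {"dr":[0,0,0],"offset":[0.007,0,0],"fingers":1},
    {"dr":[0,0,0],"offset":[0,0,0],"fingers":1},
    {"dr":[0,0,0],"offset":[-0.05,0,0],"fingers":1},
    {"dr":[0,0,0],"offset":[-0.22,0,0],"fingers":1},
    {"dr":[0,0,0],"offset":[0,0.18,0],"fingers":-1},
    {"dr":[0,0,0],"offset":[0,0.18,0],"fingers":-1},
    {"dr":[0,0,0],"offset":[0,0.18,0],"fingers":-1},
    {"dr":[0,0,0],"offset":[0,0.18,0],"fingers":-1},
    {"dr":[0,0,0],"offset":[0,0.18,0],"fingers":-1},
    {"dr":[0,0,0],"offset":[0,0,0],"fingers":-1},
  ],
)

```text
time_s: 12.45
ee_pos: [0.5783, -0.1973, 0.02]
tool_rot: [0.996, 0.088, 0.001, 0.003]
force: [0.2, -1.2, 0.2]
width: 0.571
grasp_force: 0.0
```

```bash
python3 -c "
from h import *
st()
im=cv2.cvtColor(snapshot('top'),cv2.COLOR_RGB2BGR)[140:240,280:420];cv2.imwrite('pics/e.png',cv2.resize(im,None,fx=5.5,fy=5.5,interpolation=2))"
```

```text
t 12.45 jig mm [ -94.9 -224.6   20. ] ang 10.04 tilt [ 0.0021 -0.005 ] F [ 0.2 -1.2  0.2] w 0.57
```

View pics/e.png

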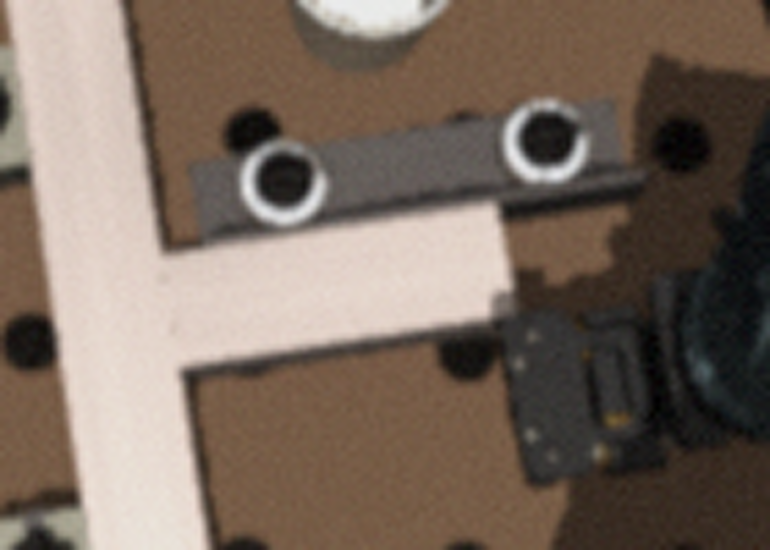

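The tube appears to lie against the fence and the rail, with no seam showing at crop (165,250)-(185,370). I give the end one more firm nudge to be sure it is tight.

Call:
play_rows(
  deltas=[
    {"dr":[0,0,0],"offset":[0.15,0,0],"fingers":-1},
    {"dr":[0,0,0],"offset":[0.15,0,0],"fingers":-1},
    {"dr":[0,0,0],"offset":[0.15,0,0],"fingers":-1},
    {"dr":[0,0,0],"offset":[0,0,0],"fingers":-1},
    {"dr":[0,0,0],"offset":[0,0,0],"fingers":-1},
    {"dr":[0,0,0],"offset":[0,0,0],"fingers":-1},
    {"dr":[0,0,0],"offset":[0,0,0],"fingers":-1},
    {"dr":[0,0,0],"offset":[0,-0.13,0],"fingers":-1},
    {"dr":[0,0,0],"offset":[0,-0.13,0],"fingers":-1},
    {"dr":[0,0,0],"offset":[0,-0.06,0],"fingers":-1},
    {"dr":[0,0,0],"offset":[0,0,0],"fingers":-1},
  ],
)

```text
time_s: 13.42
ee_pos: [0.6348, -0.1293, 0.0199]
tool_rot: [0.996, 0.092, -0.0, 0.0]
force: [-0.0, 0.1, 0.4]
width: 0.012
grasp_force: 0.0
```

```bash
python3 -c "from h import *;st()"
```

```text
t 13.42 jig mm [ -27.  -168.    19.9] ang 10.57 tilt [-0.0005 -0.001 ] F [-0.   0.1  0.4] w 0.01
```

Call:
play_rows(
  deltas=[
    {"dr":[0,0,0],"offset":[0,-0.007,0],"fingers":-1},
    {"dr":[0,0,0],"offset":[0,-0.007,0],"fingers":-1},
    {"dr":[0,0,0],"offset":[0,-0.007,0],"fingers":-1},
  ],
)

```text
time_s: 13.67
ee_pos: [0.6349, -0.128, 0.0198]
tool_rot: [0.996, 0.091, -0.0, 0.001]
force: [0.5, -3.5, -0.1]
width: 0.003
grasp_force: 1.7
```

Call:
play_rows(
  deltas=[
    {"dr":[0,0,0],"offset":[0,-0.007,0],"fingers":-1},
    {"dr":[0,0,0],"offset":[0,-0.007,0],"fingers":-1},
    {"dr":[0,0,0],"offset":[0,0,0],"fingers":-1},
  ],
)

```text
time_s: 13.92
ee_pos: [0.6349, -0.128, 0.0198]
tool_rot: [0.996, 0.09, 0.0, 0.002]
force: [0.8, -6.7, -1.1]
width: 0.004
grasp_force: 3.4
```

```bash
python3 -c "from h import *;st()"
```

```text
t 13.92 jig mm [ -26.8 -166.6   19.8] ang 10.35 tilt [ 0.0009 -0.0033] F [ 0.8 -6.7 -1.1] w 0.0
```

Call:
play_rows(
  deltas=[
    {"dr":[0,0,0],"offset":[0,-0.01,0],"fingers":-1},
    {"dr":[0,0,0],"offset":[0,-0.01,0],"fingers":-1},
    {"dr":[0,0,0],"offset":[0,0,0],"fingers":-1},
  ],
)

```text
time_s: 14.17
ee_pos: [0.6347, -0.1279, 0.02]
tool_rot: [0.996, 0.089, 0.001, 0.003]
force: [2.7, -12.3, -2.0]
width: 0.005
grasp_force: 6.1
```

Call:
play_rows(
  deltas=[
    {"dr":[0,0,0],"offset":[0,0.06,0],"fingers":-1},
    {"dr":[0,0,0],"offset":[0,0.25,0],"fingers":-1},
    {"dr":[0,0,0],"offset":[0,0,-0.25],"fingers":-1},
    {"dr":[0,0,0],"offset":[0,0,-0.25],"fingers":-1},
    {"dr":[0,0,0],"offset":[0,0,-0.25],"fingers":-1},
    {"dr":[0,0,0],"offset":[0,0,-0.25],"fingers":-1},
    {"dr":[0,0,0],"offset":[-0.15,0.2,0],"fingers":-1},
    {"dr":[0,0,0],"offset":[-0.15,0.2,0],"fingers":-1},
    {"dr":[0,0,0],"offset":[-0.15,0.2,0],"fingers":-1},
    {"dr":[0,0,0],"offset":[-0.15,0.2,0],"fingers":-1},
    {"dr":[0,0,0],"offset":[-0.15,0.2,0],"fingers":-1},
    {"dr":[0,0,0],"offset":[0,0,0],"fingers":-1},
  ],
)

```text
time_s: 15.17
ee_pos: [0.5534, -0.3453, 0.1695]
tool_rot: [0.996, 0.086, -0.002, 0.002]
force: [-1.2, -1.3, -0.5]
width: 0.003
grasp_force: 0.0
```

```bash
python3 - <<'E'
from h import *
st()
im=snapshot("top");g=im[...,2].astype(np.float32);j=np.load("jig.npz");O,u,v=j['O'],j['u'],j['v']
p=lambda x,y:proj("top",np.r_[O+x*u+y*v,.05])[0]
for n,a,b in(("near",p(-.05,-.005),p(-.05,-.145)),("far",p(0,-.025),p(0,-.145)),("end",p(-.002,-.15),p(-.048,-.15))):
    q,d=edge(g,a,b,4);P=np.array([(q-O)@u,(q-O)@v]);D=np.array([d@u,d@v])
    print(n,P.round(4),D.round(4))
im=cv2.cvtColor(im,cv2.COLOR_RGB2BGR)[100:300,210:450];cv2.imwrite('pics/f.png',cv2.resize(im,None,fx=3,fy=3,interpolation=2))
E
```

```text
t 15.17 jig mm [-146.3 -365.6  169.5] ang 9.81 tilt [-0.0035 -0.005 ] F [-1.2 -1.3 -0.5] w 0.0
near [-0.0506 -0.0779] [-0. -1.]
far [ 0.0012 -0.0875] [-0.007 -1.   ]
end [-0.0252 -0.15  ] [ 1. -0.]
```

View pics/f.png

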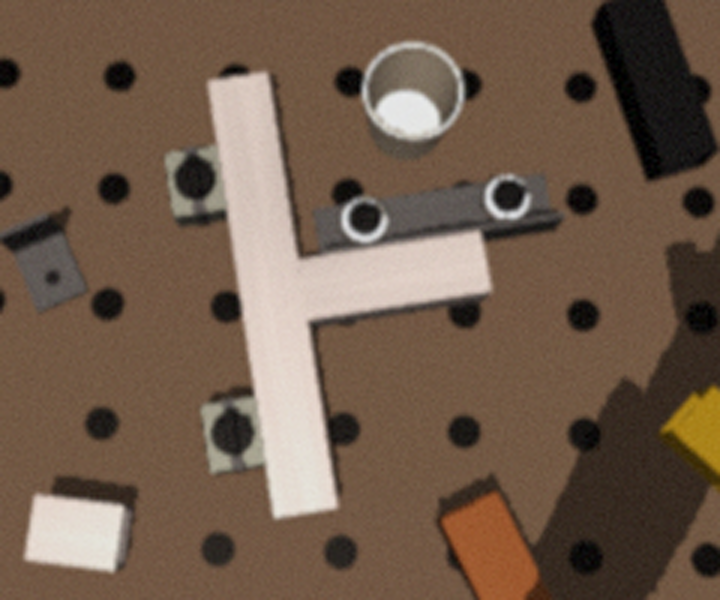

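The final view shows the tube against both the fence and the rail: its near edge is parallel at x = -50.6 mm and its end is at y = -150.0 mm. The things standing around it have not moved and the hand is clear.

```bash
python3 -c "from cell import *;print(job_done())"
```

```text
the job is handed in; nothing more can be done
None
```

The cross-piece was pushed flat against the fence and square against the rail; the last top-camera measurement put its near side at x = -50.6 mm and its end at y = -150.0 mm. The hand was withdrawn and the job handed in at about 15 s, with no verdict returned.

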